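# Fish a dropped thumb nut from under a bench riser

## Task

A steel thumb nut has rolled out of sight under the low riser that carries the dispenser controller. Take the flat hooked probe, feel for the nut under the riser and drag it out onto the open bench without ramming the riser; then lay the probe flat on the bench, clear of the riser, and put the nut in the open parts tray. Leave the bottle, reel and screwdriver where they are.

Things in the scene. Friction and masses are not known exactly. Their poses are not given: they have to be found in the camera images.
- riser: Fixed low aluminium riser, blue controller box on top. Outside 120 (x) by 228 (y) mm, top at 36 mm. Origin: bench under its centre. Open only at the front, its own -x side (edge x = -60 mm): clear height 32, y -110 to +110 mm between end panels, closed back inside at x = +56 mm. Box: 85 by 180, up to 106 mm high, front 30 mm behind the riser's edge, knobs 10 mm out of it.
- nut_area (a point): Riser's frame, x -5, y -26 mm, on the bench: middle of the area under the riser where the hidden nut lies flat. Its centre is anywhere within 25 mm in x and 59 mm in y (riser axes) of here; it is not measured. A lane 60 mm wide along the riser's +y end panel is free of it. Nut: plain steel knurled disc, 26 mm across, 12 mm high, about 45 g.
- probe: Loose flat probe, 0.14 kg, lying flat. Origin: underside, below the middle of its black handle. Handle: 80 mm long (x), 18 wide (y), 32 high, from the bench up. Steel strip 4 mm thick, y -7 to +7, runs along +x to x = 185 mm, underside level with the handle's. At its end a flat hook, 4 mm thick, x 175 to 185, points to the probe's -y, out to y = -37 mm.
- probe_tip (a point): End of the probe's strip, on its centre line: x 185, y 0, z 2 mm in the probe's frame, same axes. The hook's inner corner, where a dragged nut sits, is at x 175, y -7 mm. Probe pushed in with its x axis along the riser's x axis: the hook points to the riser's -y end.
- tray: Fixed open grey parts tray, 120 (x) by 90 (y) mm, 24 mm high, walls 3 mm and floor about 3 mm thick, empty at the start. Origin: on the bench under its centre.
- flux_bottle: Bystander: small upright white bottle, 40 mm across, 85 mm high. Origin: centre of its underside.
- reel: Bystander: component reel lying flat, 130 mm across, 14 mm high. Origin: centre of its underside.
- screwdriver: Bystander: screwdriver about 170 mm long lying along its x axis, up to about 30 mm high. Origin: on the bench beneath it.
Not all that is in view belongs to the job. There is more than one size of the tray; the one meant has the size given above.

How it is judged:
By the outcome, as a careful person would: the job done as asked, in the order asked, and still so for the second after the job is handed in, with the robot touching nothing.
It also fails if it takes over 64 s, if anything falls off the work surface, if the arm or the gripper's body presses on something with over 40 N, if the wrist force passes 120 N, or if a joint passes its speed limit or range.

## Robot

A 6-joint arm with a two-finger parallel gripper is mounted at the origin on the work surface. World frame = base frame: x ahead of the robot, y to its left, z up, the work surface at z = 0. Lengths are in m, angles in degrees, forces in N, time in s.
With the tool pointing down it reaches from about 0.35 to 0.875 m from the base axis. Payload 4.2 kg.
Tool frame: the origin (TCP) lies midway between the tips of the shut fingers; the grasp point (between the pads) lies 19 mm behind it; z points along the fingers, y is the direction in which the jaws open and shut (so a half turn about z gives the same grasp; the last joint's range is limited). The gripper opens to 87 mm and grips with 3 to 60 N. Pads are 19 mm wide; open, the fingers measure 117 mm over their backs; the gripper's body (75 mm by 190 mm) begins 51 mm behind the grasp point.
Start: joints at [-52.449, 22.042, 0.453, 0, -68.411, -14.817], TCP at [0.242, -0.576, 0.223] pointing down, gripper open.
Joint ranges: [-179.83, 179.83], [-69.29, 118.12], [-61.27, 80.66], [-181.25, 117.63], [-171.15, -9.14], [-177.46, 177.46]. Speed limits (degrees/s): [159.86, 159.86, 180, 180, 180, 180].

## Interface

Orientations are given as a 3x3 rotation matrix whose columns are the frame's x, y, z axes.
In Python, from station import r gives the robot as it stands.
- The arm moves only by the tool carry_out, never from a script. Its argument "steps" is a list of rows, each a list of 2 entries, a list of its own where there are three numbers: the shift along the tool's x, y, z in cm, then the turn about the tool's z in degrees. In form: [[[x, y, z], twist], ...]. A call has 1 to 20 rows; each row is the pose to reach, as a shift and turn from the pose measured when the call began, along the tool's axes at that moment; what a row does not reach only later rows make up. A row lasts 1/10 s, in which the tool goes at most 50 mm and 8.59 degrees, less where a joint would pass 70% of its speed; a pose out of reach is approached as far as the arm can. A call with a gripper value outside its range is refused whole. "gripper" is the gripper's target within -1 to 1 (fully open at 1, half-way at 0, shut at -1), set as the call begins (left out, the last holds). The fingers move at their own pace and stop on an object; the grip force is fixed at half the most. Time passes only in rows, so rows that repeat a pose let the fingers close. It gives the time, the measured TCP pose, the force and the opening at its end, in the units of the state.
- r.sense(): the state, without advancing time (a new reading comes with each control period).
- r.capture(name): name is "side" or "top" or "wrist"; returns the picture (400x640x3 uint8, red, green, blue); there is no depth.
- r.calibration(name): a dict with "camera_matrix" (3x3 intrinsics, pixels), "D" ([k1, k2, p1, p2, k3] as OpenCV has them; the pictures are not rectified), "world_from_camera" (4x4, takes a point from camera to world coordinates). Camera axes: x right, y up, looking along -z (the intrinsics and any distortion apply to the point x, -y, -z); pixel columns grow to the right and rows downward; lengths in m; the calibration is good to about 2 mm. A picture is of the moment at which its call begins: read the wrist's pose just before it. calibration takes no time and is no camera call; for the wrist camera it gives the pose at the moment of the call.
- r.finish_job(): hands the job in, once; it reports no verdict.
Trained networks look in the newest picture that a camera, given by its name, has taken for a name from the list of things; names that differ only in an ending like _2 or _b are one class to them, and where a whole thing is asked for, a point or a joint stands for the part that bears it (a point fixed in the world has none). Each returns a list of dicts, best first, with "confidence" (0 to 1); they miss things now and then, are a little off and sometimes report something else, mostly with a low value. They report only what shows in the picture. A call takes as long as a camera call. They do not tell look-alikes from the thing itself.
- r.cut_out(camera, target): "pixels" (400x640 bool, what is visible of it).
- r.place_of(camera, target): "centre" ([x, y, z] in m, in world coordinates, good to about 4 mm: a listed point, or the origin of a listed thing).
The state is a dict: "time_s": time; "joints": joint angles; "joint_velocities": joint speeds; "effort": joint torques, N m; "tcp_pos": TCP position; "ee_rot": TCP orientation; "wrist_force": force on the tool from outside, world axes, zero at the start; "moment": the same for the moment, N m; "gripper_width": opening from 0.0 (shut) to 1.0 (fully open).
Only numpy, scipy, OpenCV 4.12 (cv2) and the standard library are available. Lean on these libraries where they do the work, as an engineer would, in place of code of your own. Each camera call takes 0.05 s, during which the arm holds its last target. There are 200 camera calls.

## Working session

There is one attempt and no reset: what is moved stays moved. The work goes in short steps, Python scripts to look and compute and a tool call to move; the robot and the scene stay as the last step left them, time stands still between calls to the robot, and variables do not carry over. Pictures are saved under pics/ and viewed, about 8 in all and at most 12, crops included, and the job is handed in when it is done.

Besides the shell and the picture viewer there is one more tool, called after "Emit:" as a command line: name --argument value ..., lists and objects as JSON in quotes. carry_out: Moves the arm, as the interface text tells. Its arguments: {"type":"object","properties":{"steps":{"type":"array","items":{"type":"array"}},"gripper":{"type":"number"}},"required":["steps"]}

```bash
mkdir -p pics; ls; cat > look.py <<'E'
import cv2, numpy as np
from station import r
def snap(c,n):
    im=r.capture(c); cv2.imwrite(f'pics/{n}.png',im[:,:,::-1]); return im
def ray(cam,uv,z):
    c=r.calibration(cam);T=np.array(c["world_from_camera"])
    p=cv2.undistortPoints(np.array(uv,float).reshape(-1,1,2),np.array(c["camera_matrix"]),np.array(c["D"])).reshape(-1,2)
    d=np.c_[p[:,0],-p[:,1],-np.ones(len(p))]@T[:3,:3].T; o=T[:3,3]
    return o+d*((z-o[2])/d[:,2])[:,None]
E
python3 - <<'E'
from look import *
s=r.sense();print(s['time_s'],s['tcp_pos'],np.round(s['ee_rot'],3).tolist(),s['gripper_width'],s['wrist_force'])
a=snap('top','top1');b=snap('side','side1')
for c in('top','side'):
    print(c,np.round(r.calibration(c)['world_from_camera'],3).tolist())
for t in('riser','probe','probe_tip','tray','flux_bottle','reel','screwdriver','nut_area'):
    for c in ('top','side'):
        print(t,c,[(np.round(d['centre'],3).tolist(),round(d['confidence'],2)) for d in r.place_of(c,t)])
E
```

```text
pics
0.0 [ 0.24131799 -0.57588979  0.22146595] [[-0.922, -0.386, -0.001], [-0.386, 0.922, 0.002], [0.0, 0.002, -1.0]] 1.004964434867439 [-0.0241102  -0.03580693 -0.14918095]
top [[-0.009, 0.992, -0.122, 0.417], [-1.0, -0.009, -0.001, -0.05], [-0.002, 0.122, 0.993, 1.1], [0.0, 0.0, 0.0, 1.0]]
side [[-0.75, 0.326, -0.576, -0.245], [-0.661, -0.381, 0.646, 0.824], [-0.009, 0.865, 0.501, 0.728], [0.0, 0.0, 0.0, 1.0]]
riser top [([0.57, 0.195, -0.001], 0.95)]
riser side [([0.568, 0.193, -0.002], 0.56)]
probe top [([0.488, -0.153, -0.001], 0.78)]
probe side [([0.485, -0.156, 0.004], 0.84)]
probe_tip top [([0.603, -0.008, 0.0], 0.9)]
probe_tip side [([0.598, -0.007, -0.0], 0.8)]
tray top [([0.348, -0.026, -0.002], 0.86), ([0.403, -0.33, 0.0], 0.56), ([0.418, -0.516, -0.004], 0.55)]
tray side [([0.351, -0.026, 0.003], 0.97), ([0.415, -0.519, -0.002], 0.89), ([0.402, -0.335, 0.001], 0.69)]
flux_bottle top [([0.632, -0.444, -0.002], 0.81)]
flux_bottle side [([0.635, -0.445, -0.001], 0.55)]
reel top [([0.74, -0.265, -0.0], 0.87)]
reel side [([0.739, -0.263, -0.001], 0.63)]
screwdriver top [([0.469, 0.391, 0.001], 0.73)]
screwdriver side [([0.465, 0.389, 0.0], 0.95)]
nut_area top [([0.47, 0.389, -0.002], 0.37)]
nut_area side []
```

View pics/top1.png

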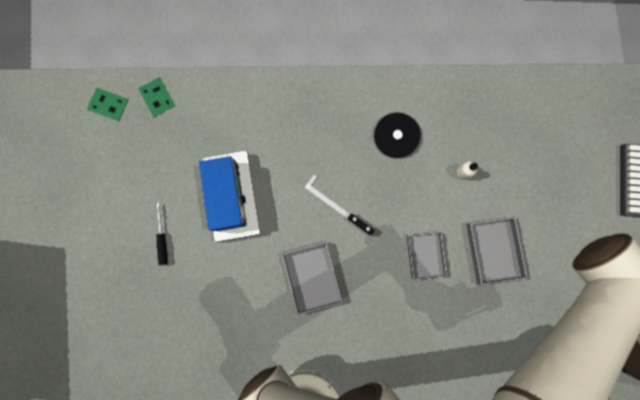

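View pics/side1.png

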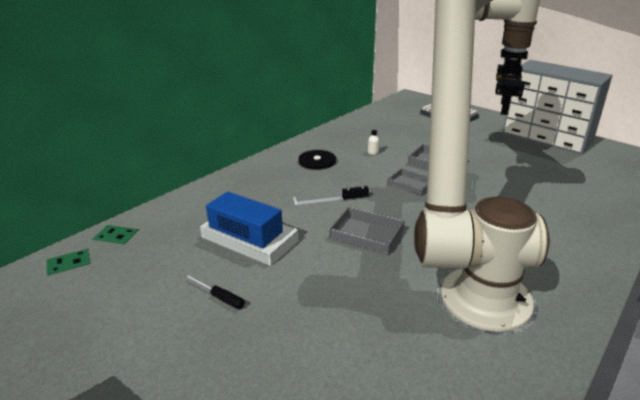

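The top view has the riser at (230,196) with its white front strip and knobs facing right, toward world -y. The probe runs from its tip at about (310,182) to its handle at (362,225), and there are three trays at (315,278), (428,256) and (497,250). The side view agrees. Next I'll measure the tray sizes and the riser and probe poses.

```bash
python3 - <<'E'
from look import *
a=snap('top','top2')
def rect(m,z):
    ys,xs=np.nonzero(m); p=ray('top',np.c_[xs,ys],z)[:,:2]
    return cv2.minAreaRect((p*1000).astype(np.float32))
for d in r.cut_out('top','tray'): print('tray',round(d['confidence'],2),rect(d['pixels'],.02))
m=r.cut_out('top','riser')[0]['pixels']
hsv=cv2.cvtColor(a,cv2.COLOR_RGB2HSV)
w=m&(hsv[...,1]<50)&(hsv[...,2]>150)
print('white',w.sum(),rect(w,.036),'all',rect(m,.036))
# front edge fit: rightmost white px per row
P=[(np.nonzero(w[y])[0].max(),y) for y in range(160,232) if w[y].any()]
e=ray('top',np.array(P)+[0.5,0],.036)[:,:2]
print('front line',cv2.fitLine(e.astype(np.float32),cv2.DIST_HUBER,0,.01,.01).ravel())
m=r.cut_out('top','probe')[0]['pixels']
cut=hsv[...,2]
h=m&(cut<70); s=m&(cut>=110)
for n,k,z in(('handle',h,.03),('strip',s,.004)): print(n,k.sum(),rect(k,z))
cv2.imwrite('pics/crop1.png',cv2.resize(a[130:290,190:450,::-1],None,fx=3,fy=3,interpolation=cv2.INTER_CUBIC))
E
```

```text
tray 0.85 ((402.2599182128906, -329.8563232421875), (122.39323425292969, 96.00519561767578), 4.639005184173584)
tray 0.64 ((347.04931640625, -23.321395874023438), (166.5921173095703, 124.76486206054688), 14.299548149108887)
tray 0.59 ((414.2222900390625, -517.2635498046875), (166.9168701171875, 139.14541625976562), 6.693844795227051)
white 1243 ((567.5468139648438, 192.23260498046875), (228.84152221679688, 121.46308135986328), 9.539599418640137) all ((565.3355712890625, 197.8352813720703), (231.07615661621094, 135.01336669921875), 10.01552963256836)
front line [0.9851114  0.17191721 0.5822839  0.13504827]
handle 144 ((488.11834716796875, -155.44784545898438), (75.98641204833984, 18.11414909362793), 53.736454010009766)
strip 278 ((536.6512451171875, -93.53201293945312), (209.39004516601562, 34.23148727416992), 47.43177032470703)
```

View pics/crop1.png

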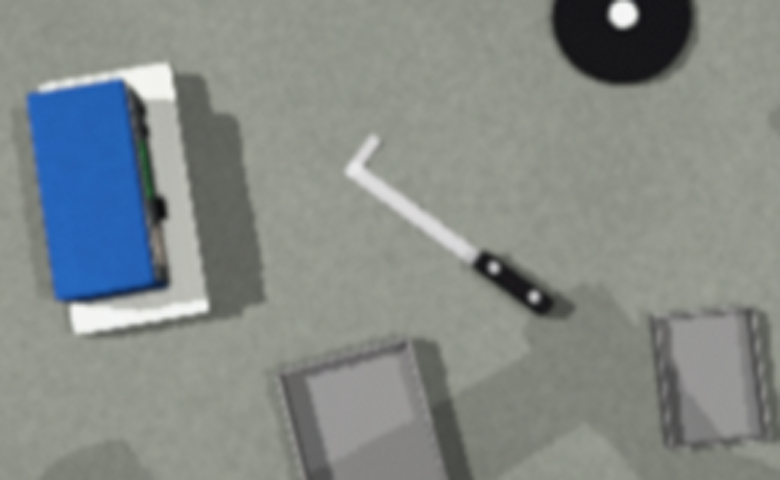

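The tray at (0.402, -0.330) measures 122 × 96 mm, so it's the one meant. The riser centre is at about (0.568, 0.193), with its x axis at about 99.7° and its front facing world -y. I'll move to a hover above the probe handle.

```bash
cat >> look.py <<'E'
def plan(pos,yaw_x):
    """shift (cm, tool axes) and twist to put the TCP at pos, tool x at world angle yaw_x (mod 180)"""
    s=r.sense();R=np.array(s['ee_rot']);p=np.array(s['tcp_pos'])
    cur=np.degrees(np.arctan2(R[1,0],R[0,0])); d=(yaw_x-cur+90)%180-90
    print('t',round(s['time_s'],2),'p',np.round(p,4),'yaw',round(cur,2),'w',round(s['gripper_width'],3),'F',np.round(s['wrist_force'],2),'j6',round(s['joints'][5],1))
    print('shift cm',np.round(R.T@(np.array(pos)-p)*100,2),'twist',round(-d,2))
RC=np.array([.568,.193]);RA=np.radians(99.7)
RX=np.array([np.cos(RA),np.sin(RA)]);RY=np.array([-RX[1],RX[0]])
def ris(x,y): return RC+RX*x/1000+RY*y/1000
E
python3 - <<'E'
from look import *
u=np.array([np.cos(np.radians(52.5)),np.sin(np.radians(52.5))])
plan([*(np.array([.488,-.155])-.005*u),.20],52.5)
for x,y in((-60,110),(-60,-110),(60,110)):print(ris(x,y))
E
```

```text
t 1.1 p [ 0.2416 -0.5764  0.2225] yaw -157.27 w 0.996 F [-0.71  0.25 -0.37] j6 -14.8
shift cm [-38.58  29.1    2.25] twist -29.77
[0.46968198 0.11532396]
[0.68653674 0.15239162]
[0.44946326 0.23360838]
```

Emit:
carry_out --steps '[[[-5, 4, 0.3], -4], [[-10, 8, 0.6], -8], [[-15, 12, 1], -12], [[-20, 15, 1.3], -16], [[-25, 19, 1.6], -20], [[-30, 23, 2], -24], [[-35, 27, 2.2], -28], [[-38.6, 29.1, 2.2], -29.8], [[-38.6, 29.1, 2.2], -29.8], [[-38.6, 29.1, 2.2], -29.8], [[-38.6, 29.1, 2.2], -29.8], [[-38.6, 29.1, 2.2], -29.8]]' --gripper 0.2

```text
time_s: 2.3
tcp_pos: [0.4853, -0.1581, 0.2005]
ee_rot: [[-0.607, -0.795, -0.0], [-0.795, 0.607, 0.0], [0.0, 0.0, -1.0]]
wrist_force: [0.8, 0.2, -0.3]
gripper_width: 0.599
```

```bash
python3 - <<'E'
from look import *
plan([.485,-.159,.2],52.5)
a=snap('wrist','w1')
for c in('wrist',):
  for t in('probe','probe_tip'):
    print(t,[(np.round(d['centre'],4).tolist(),round(d['confidence'],2)) for d in r.place_of(c,t)])
m=r.cut_out('wrist','probe')
if m:
  hsv=cv2.cvtColor(a,cv2.COLOR_RGB2HSV)
  h=m[0]['pixels']&(hsv[...,2]<80)
  ys,xs=np.nonzero(h);p=ray('wrist',np.c_[xs,ys],.03)[:,:2]
  print(cv2.minAreaRect((p*1000).astype(np.float32)))
E
```

```text
t 2.3 p [ 0.4853 -0.1581  0.2005] yaw -127.36 w 0.599 F [ 0.76  0.19 -0.32] j6 -37.6
shift cm [ 0.09 -0.03  0.05] twist 0.14
probe [([0.4847, -0.1529, 0.0012], 0.6)]
probe_tip []
((486.83154296875, -157.28872680664062), (82.31941223144531, 17.086210250854492), 52.78638458251953)
```

View pics/w1.png

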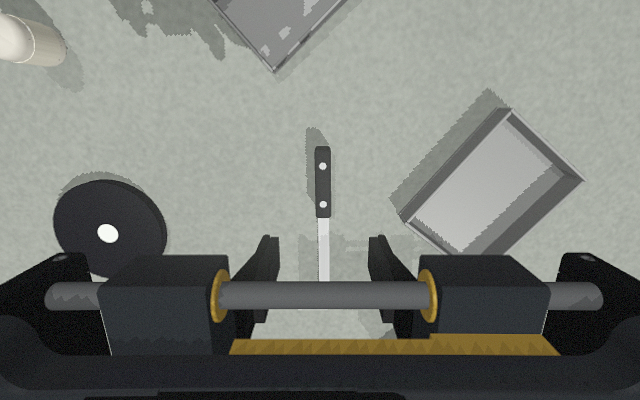

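The wrist view shows the handle at columns 315–331, rows 146–218, midway between the fingers. I'll go down and grip it.

Emit:
carry_out --steps '[[[0.3, 0, 4], 0], [[0.3, 0, 8], 0], [[0.3, 0, 12], 0], [[0.3, 0, 15], 0], [[0.3, 0, 17], 0], [[0.3, 0, 18.5], 0], [[0.3, 0, 19.2], 0], [[0.3, 0, 19.6], 0], [[0.3, 0, 19.6], 0], [[0.3, 0, 19.6], 0]]'

```text
time_s: 3.5
tcp_pos: [0.4833, -0.1624, 0.0054]
ee_rot: [[-0.61, -0.793, 0.002], [-0.793, 0.61, -0.0], [-0.001, -0.001, -1.0]]
wrist_force: [-0.9, 0.3, -0.2]
gripper_width: 0.6
```

Emit:
carry_out --steps '[[[0, 0, 0], 0], [[0, 0, 0], 0], [[0, 0, 0], 0], [[0, 0, 0], 0], [[0, 0, 0], 0], [[0, 0, 0], 0], [[0, 0, 0], 0], [[0, 0, 0], 0]]' --gripper -1

```text
time_s: 4.3
tcp_pos: [0.4834, -0.1623, 0.0055]
ee_rot: [[-0.61, -0.793, 0.002], [-0.793, 0.61, -0.0], [-0.001, -0.001, -1.0]]
wrist_force: [-0.2, 0.3, 1.2]
gripper_width: 0.203
```

```bash
python3 - <<'E'
from look import *
plan([*ris(-266,94),.05],99.7)
E
```

```text
t 4.3 p [ 0.4834 -0.1623  0.0055] yaw -127.57 w 0.203 F [-0.25  0.3   1.2 ] j6 -37.3
shift cm [-8.37  1.79 -4.45] twist -47.27
```

Emit:
carry_out --steps '[[[0, 0, -1], 0], [[0, 0, -2], 0], [[0, 0, -3], 0], [[0, 0, -4], 0], [[-1, 0.2, -4.4], -6], [[-2, 0.4, -4.4], -12], [[-3, 0.6, -4.4], -18], [[-4, 0.8, -4.4], -24], [[-5, 1, -4.4], -30], [[-6, 1.3, -4.4], -36], [[-7, 1.5, -4.4], -41], [[-8, 1.7, -4.4], -45], [[-8.4, 1.8, -4.4], -47.3], [[-8.4, 1.8, -4.4], -47.3], [[-8.4, 1.8, -4.4], -47.3], [[-8.4, 1.8, -4.4], -47.3]]'

```text
time_s: 5.9
tcp_pos: [0.52, -0.085, 0.0498]
ee_rot: [[0.168, -0.986, 0.002], [-0.986, -0.168, -0.0], [0.0, -0.002, -1.0]]
wrist_force: [0.1, 0.6, -1.0]
gripper_width: 0.205
```

```bash
python3 - <<'E'
from look import *
plan([*ris(-266,94),.007],99.7)
a=snap('top','top3')
for t in('probe','probe_tip','riser'):
    print(t,[(np.round(d['centre'],4).tolist(),round(d['confidence'],2)) for d in r.place_of('top',t)])
cv2.imwrite('pics/crop3.png',cv2.resize(a[130:290,190:400,::-1],None,fx=3.7,fy=3.7,interpolation=cv2.INTER_CUBIC))
E
```

```text
t 5.9 p [ 0.52   -0.085   0.0498] yaw -80.32 w 0.205 F [ 0.11  0.63 -0.98] j6 1.3
shift cm [ 0.   -0.    4.28] twist -0.02
probe []
probe_tip []
riser [([0.5738, 0.1932, -0.0011], 0.59)]
```

View pics/crop3.png

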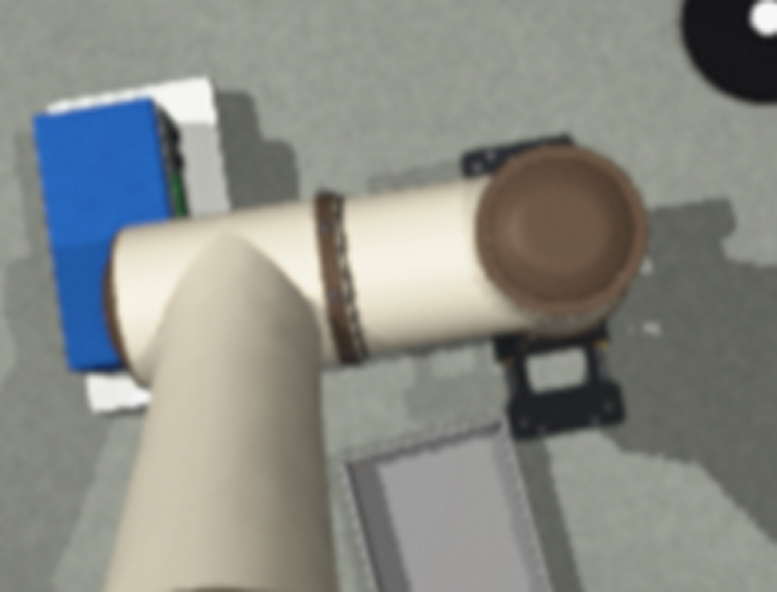

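The top view shows the gripper in the approach pose with the wrist link reaching left over the box. I need its height, so I'll use the side camera.

```bash
python3 - <<'E'
from look import *
a=snap('side','side3')
for t in('probe','probe_tip','riser'):
    print(t,[(np.round(d['centre'],4).tolist(),round(d['confidence'],2)) for d in r.place_of('side',t)])
cv2.imwrite('pics/crop4.png',cv2.resize(a[60:290,140:500,::-1],None,fx=2.2,fy=2.2,interpolation=cv2.INTER_CUBIC))
E
```

```text
probe [([0.5144, -0.078, 0.0492], 0.73)]
probe_tip [([0.4853, 0.1054, 0.045], 0.68)]
riser [([0.5698, 0.195, -0.0029], 0.8), ([0.4854, 0.1058, 0.042], 0.26)]
```

View pics/crop4.png

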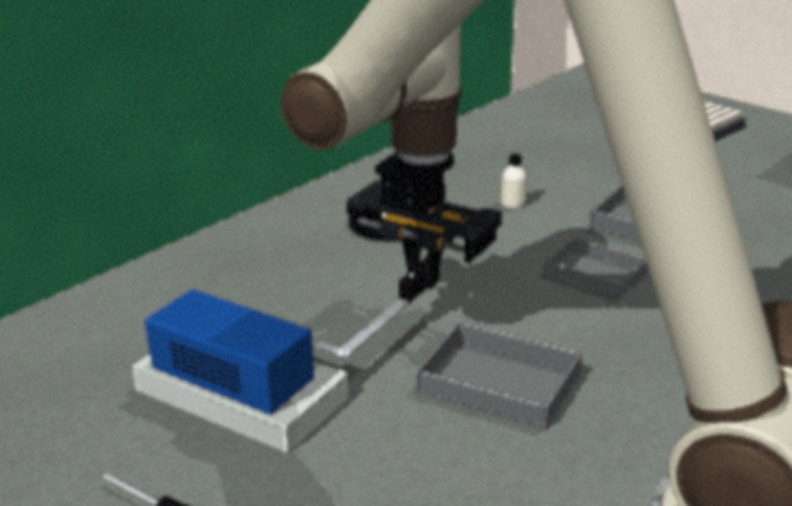

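The wrist link is well above the box, and the measured tip agrees with the plan to about 3 mm. I'll lower the probe and push it in along the free lane.

Emit:
carry_out --steps '[[[0, 0, 1], 0], [[0, 0, 2], 0], [[0, 0, 3], 0], [[0, 0, 3.7], 0], [[0, 0, 4.1], 0], [[0, 0, 4.2], 0], [[0, 0, 4.2], 0]]'

```text
time_s: 7.0
tcp_pos: [0.5203, -0.0849, 0.0074]
ee_rot: [[0.169, -0.986, 0.002], [-0.986, -0.169, -0.0], [0.001, -0.001, -1.0]]
wrist_force: [-0.4, -0.3, -0.9]
gripper_width: 0.207
```

Emit:
carry_out --steps '[[[-0.7, 0, 0], 0], [[-1.4, 0, 0], 0], [[-2.1, 0, 0], 0], [[-2.8, 0, 0], 0], [[-3.5, 0, 0], 0], [[-4.2, 0, 0], 0], [[-4.9, 0, 0], 0], [[-5.6, 0, 0], 0], [[-6.3, 0, 0], 0], [[-7, 0, 0], 0], [[-7.7, 0, 0], 0], [[-8.4, 0, 0], 0], [[-9.1, 0, 0], 0], [[-9.8, 0, 0], 0], [[-10.3, 0, 0], 0], [[-10.6, 0, 0], 0], [[-10.8, 0, 0], 0], [[-11, 0, 0], 0], [[-11, 0, 0], 0]]'

```text
time_s: 8.9
tcp_pos: [0.5017, 0.0236, 0.0073]
ee_rot: [[0.169, -0.986, 0.002], [-0.986, -0.169, -0.0], [0.001, -0.001, -1.0]]
wrist_force: [0.1, 0.3, -1.1]
gripper_width: 0.204
```

```bash
python3 - <<'E'
from look import *
plan([*ris(-143,93),.0072],99.7)
p=r.sense()['tcp_pos'][:2]-RC;print(p@RX,p@RY)
E
```

```text
t 8.9 p [0.5017 0.0236 0.0073] yaw -80.28 w 0.204 F [ 0.1   0.27 -1.07] j6 -11.6
shift cm [-1.28 -0.09  0.01] twist 0.02
-0.1558187117196242 0.09385486969367471
```

Emit:
carry_out --steps '[[[-0.3, 0, 0], 0], [[-0.6, 0, 0], 0], [[-0.9, 0, 0], 0], [[-1.1, 0, 0], 0], [[-1.3, 0, 0], 0], [[-1.3, 0, 0], 0], [[-1.3, 0, 0], 0]]'

```text
time_s: 9.6
tcp_pos: [0.4995, 0.0365, 0.0073]
ee_rot: [[0.169, -0.986, 0.001], [-0.986, -0.169, -0.0], [0.001, -0.001, -1.0]]
wrist_force: [0.4, -0.4, -1.6]
gripper_width: 0.201
```

```bash
python3 - <<'E'
from look import *
plan([*ris(-143,-64),.0072],99.7)
p=r.sense()['tcp_pos'][:2]-RC;print(p@RX,p@RY)
for t in('probe','probe_tip','riser'):
    r.capture('side')
    print(t,[(np.round(d['centre'],4).tolist(),round(d['confidence'],2)) for d in r.place_of('side',t)])
E
```

```text
t 9.6 p [0.4995 0.0365 0.0073] yaw -80.27 w 0.201 F [ 0.42 -0.42 -1.64] j6 -13.2
shift cm [  0.03 -15.79   0.04] twist 0.03
-0.14275663059208166 0.0938893233028016
probe [([0.4934, 0.049, 0.0056], 0.67)]
probe_tip []
riser [([0.5696, 0.1927, 0.0002], 0.6)]
```

No contact, with the tip at about x = +49. I'll sweep slowly toward -y.

Emit:
carry_out --steps '[[[0, -0.6, 0], 0], [[0, -1.2, 0], 0], [[0, -1.8, 0], 0], [[0, -2.4, 0], 0], [[0, -3, 0], 0], [[0, -3.6, 0], 0], [[0, -4.2, 0], 0], [[0, -4.8, 0], 0], [[0, -5.4, 0], 0], [[0, -6, 0], 0], [[0, -6.6, 0], 0], [[0, -7.2, 0], 0], [[0, -7.8, 0], 0], [[0, -8.4, 0], 0], [[0, -9, 0], 0], [[0, -9.6, 0], 0], [[0, -10, 0], 0], [[0, -10, 0], 0]]'

```text
time_s: 11.7
tcp_pos: [0.5988, 0.0534, 0.0075]
ee_rot: [[0.169, -0.986, 0.002], [-0.986, -0.169, -0.0], [0.0, -0.002, -1.0]]
wrist_force: [-0.2, 0.3, -0.6]
gripper_width: 0.202
```

Emit:
carry_out --steps '[[[0, -0.5, 0], 0], [[0, -1, 0], 0], [[0, -1.5, 0], 0], [[0, -2, 0], 0], [[0, -2.5, 0], 0], [[0, -3, 0], 0], [[0, -3.5, 0], 0], [[0, -4, 0], 0], [[0, -4.5, 0], 0], [[0, -5, 0], 0], [[0, -5.4, 0], 0], [[0, -5.7, 0], 0], [[0, -5.7, 0], 0]]'

```text
time_s: 13.0
tcp_pos: [0.6555, 0.0631, 0.0076]
ee_rot: [[0.169, -0.986, 0.003], [-0.986, -0.169, 0.0], [0.0, -0.003, -1.0]]
wrist_force: [-0.9, 0.5, -0.7]
gripper_width: 0.206
```

```bash
python3 - <<'E'
from look import *
plan([*ris(-330,-40),.0072],99.7)
p=r.sense()['tcp_pos'][:2]-RC;print(p@RX,p@RY)
E
```

```text
t 13.0 p [0.6555 0.0631 0.0076] yaw -80.29 w 0.206 F [-0.86  0.47 -0.67] j6 -9.9
shift cm [18.72  2.44  0.04] twist 0.01
-0.1427596622523684 -0.06438641471108449
```

Emit:
carry_out --steps '[[[0.2, 0, 0], 0], [[0.6, 0, 0], 0], [[1.1, 0, 0], 0], [[1.6, 0, 0], 0], [[2.1, 0, 0], 0], [[2.6, 0, 0], 0], [[3.1, 0, 0], 0], [[3.6, 0, 0], 0], [[4.2, 0, 0], 0], [[4.8, 0, 0], 0], [[5.4, 0, 0], 0], [[6, 0, 0], 0], [[6.6, 0, 0], 0], [[7.2, 0, 0], 0], [[7.8, 0, 0], 0], [[8.4, 0, 0], 0], [[9, 0, 0], 0], [[9.5, 0, 0], 0], [[9.8, 0, 0], 0], [[10, 0, 0], 0]]'

```text
time_s: 15.0
tcp_pos: [0.6724, -0.0358, 0.0075]
ee_rot: [[0.168, -0.986, 0.003], [-0.986, -0.168, 0.0], [0.0, -0.003, -1.0]]
wrist_force: [0.3, -0.5, -1.6]
gripper_width: 0.204
```

Emit:
carry_out --steps '[[[0.2, 0, 0], 0], [[0.6, 0, 0], 0], [[1.1, 0, 0], 0], [[1.7, 0, 0], 0], [[2.3, 0, 0], 0], [[2.9, 0, 0], 0], [[3.5, 0, 0], 0], [[4.1, 0, 0], 0], [[4.7, 0, 0], 0], [[5.3, 0, 0], 0], [[5.9, 0, 0], 0], [[6.5, 0, 0], 0], [[7, 0, 0], 0], [[7.4, 0, 0], 0], [[7.7, 0, 0], 0], [[7.9, 0, 0], 0], [[8, 0, 0], 0], [[8, 0, 0], 0]]'

```text
time_s: 16.8
tcp_pos: [0.6859, -0.1147, 0.0076]
ee_rot: [[0.168, -0.986, 0.003], [-0.986, -0.168, -0.0], [0.0, -0.003, -1.0]]
wrist_force: [0.3, 0.8, -1.8]
gripper_width: 0.203
```

```bash
python3 - <<'E'
from look import *
s=r.sense();print(s['time_s'],s['tcp_pos'],s['wrist_force'])
a=snap('top','top5');b=snap('side','side5')
A=cv2.resize(a[130:290,200:420,::-1],(500,364),interpolation=cv2.INTER_CUBIC)
B=cv2.resize(b[130:290,180:400,::-1],(500,364),interpolation=cv2.INTER_CUBIC)
cv2.imwrite('pics/crop5.png',cv2.resize(np.vstack([A,B]),None,fx=.82,fy=.82))
E
```

```text
16.8 [ 0.68590585 -0.11470053  0.00760774] [ 0.33637839  0.79093978 -1.77713506]
```

View pics/crop5.png

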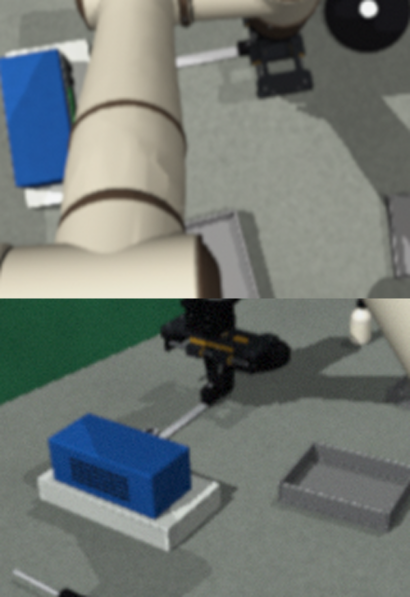

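The side crop shows a small object by the hook at about (150,432), just beyond the box. I'll free the hook from it, carry the probe over and lay it down, then look properly.

Emit:
carry_out --steps '[[[-0.3, 0.2, 0], 0], [[-0.6, 0.4, 0], 0], [[-0.6, 0.4, -1], 0], [[-0.6, 0.4, -2.5], 0], [[-0.6, 0.4, -4], 0], [[0, 2, -4], 0], [[1, 4, -4], 0], [[1.5, 6, -4], 0], [[2, 8, -4], 0], [[2, 9, -4], 0], [[2, 9, -4], 0], [[2, 9, -3], 0], [[2, 9, -2], 0], [[2, 9, -1], 0], [[2, 9, -0.3], 0], [[2, 9, 0.1], 0], [[2, 9, 0.2], 0], [[2, 9, 0.2], 0], [[2, 9, 0.2], 0]]'

```text
time_s: 18.8
tcp_pos: [0.6003, -0.1493, 0.0055]
ee_rot: [[0.169, -0.986, 0.002], [-0.986, -0.169, -0.0], [0.0, -0.002, -1.0]]
wrist_force: [-1.7, 0.6, 2.3]
gripper_width: 0.206
```

```bash
python3 - <<'E'
from look import *
s=r.sense();print(s['time_s'],s['tcp_pos'],s['wrist_force'],s['gripper_width'])
E
```

```text
18.8 [ 0.6002591  -0.14930194  0.00551043] [-1.67825368  0.62305868  2.29648012] 0.20574898784938656
```

Emit:
carry_out --steps '[[[0, 0, 0], 0], [[0, 0, 0], 0], [[0, 0, 0], 0], [[0, 0, 0], 0], [[0, 0, 0], 0]]' --gripper 0.1

```text
time_s: 19.3
tcp_pos: [0.6004, -0.1493, 0.0055]
ee_rot: [[0.169, -0.986, 0.002], [-0.986, -0.169, -0.0], [0.0, -0.002, -1.0]]
wrist_force: [-0.2, -0.1, -0.1]
gripper_width: 0.525
```

Emit:
carry_out --steps '[[[0, 0, -1], 0], [[0, 0, -3], 0], [[0, 0, -6], 0], [[0, 0, -10], 0], [[0, 0, -14], 0], [[0, 0, -18], 0], [[0, 0, -20], 0], [[0, 0, -20], 0], [[0, 0, -20], 0]]'

```text
time_s: 20.2
tcp_pos: [0.5996, -0.1492, 0.2058]
ee_rot: [[0.169, -0.986, 0.003], [-0.986, -0.169, 0.001], [-0.0, -0.003, -1.0]]
wrist_force: [0.2, -0.2, 0.3]
gripper_width: 0.55
```

```bash
python3 - <<'E'
from look import *
plan([.677,.055,.2],99.7)
a=snap('top','top6');b=snap('side','side6');w=snap('wrist','w6')
for c in('top','side','wrist'):
    for t in('probe','nut_area'):
        print(c,t,[(np.round(d['centre'],4).tolist(),round(d['confidence'],2)) for d in r.place_of(c,t)])
A=cv2.resize(a[130:290,200:420,::-1],(440,320),interpolation=cv2.INTER_CUBIC)
B=cv2.resize(b[130:290,180:400,::-1],(440,320),interpolation=cv2.INTER_CUBIC)
C=cv2.resize(w[:,:,::-1],(360,225))
o=np.zeros((600,800,3),np.uint8);o[:300,:412]=cv2.resize(A,(412,300));o[300:,:412]=cv2.resize(B,(412,300));o[:225,440:800]=C
cv2.imwrite('pics/crop6.png',o)
E
```

```text
t 20.2 p [ 0.5996 -0.1492  0.2058] yaw -80.3 w 0.55 F [ 0.21 -0.22  0.31] j6 8.7
shift cm [-18.82 -11.07   0.61] twist 0.0
top probe [([0.5968, -0.1374, -0.0008], 0.58)]
top nut_area []
side probe [([0.5938, -0.1413, 0.0024], 0.57)]
side nut_area []
wrist probe [([0.5977, -0.1401, 0.0006], 0.77)]
wrist nut_area []
```

View pics/crop6.png

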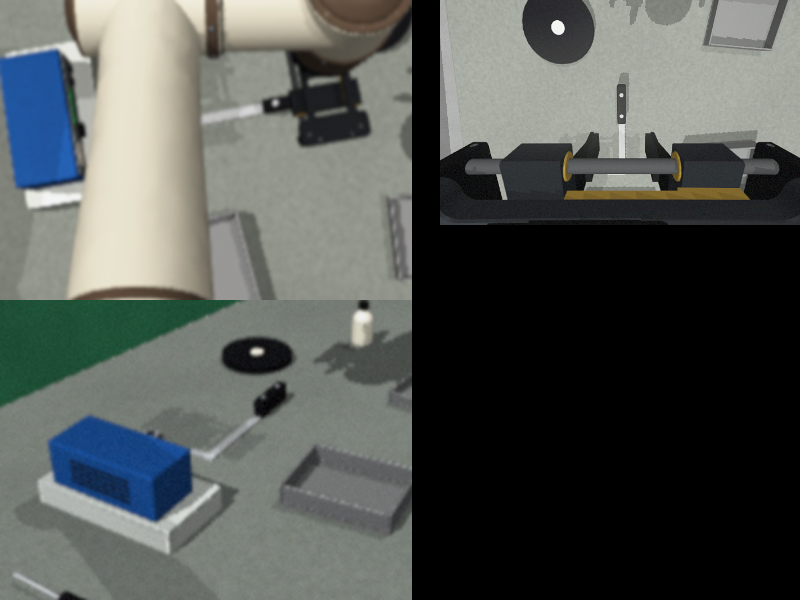

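The probe lies flat at the right of the top and side crops. The arm hides the nut spot from above, so I'll hover there and use the wrist camera.

Emit:
carry_out --steps '[[[-4, -2.2, 0.2], 0], [[-8, -4.5, 0.4], 0], [[-12, -7, 0.6], 0], [[-16, -9, 0.6], 0], [[-19, -11, 0.6], 0], [[-19.5, -11, 0.6], 0], [[-19.5, -11, 0.6], 0], [[-19.5, -11, 0.6], 0], [[-19.5, -11, 0.6], 0], [[-19.5, -11, 0.6], 0]]'

```text
time_s: 21.65
tcp_pos: [0.6752, 0.0601, 0.1993]
ee_rot: [[0.167, -0.986, 0.001], [-0.986, -0.167, -0.0], [0.0, -0.001, -1.0]]
wrist_force: [0.0, -0.0, -0.2]
gripper_width: 0.547
```

```bash
python3 - <<'E'
from look import *
plan([.677,.055,.2],99.7)
print(ray('side',[[261,201]],.012))
w=snap('wrist','w7')
cv2.imwrite('pics/w7s.png',w[:,:,::-1])
E
```

```text
t 21.65 p [0.6752 0.0601 0.1993] yaw -80.37 w 0.547 F [ 0.04 -0.   -0.22] j6 -9.1
shift cm [ 0.53 -0.1  -0.07] twist -0.07
[[0.67132317 0.05728779 0.012     ]]
```

View pics/w7s.png

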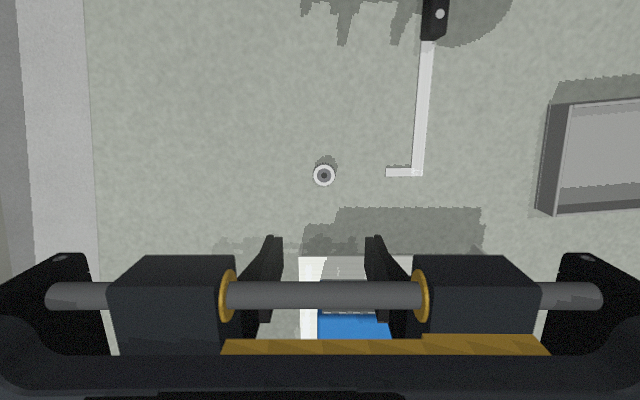

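The nut is on the open bench at pixel (324,175). The probe lies beside it, with its hook at (386–420,172).

```bash
python3 - <<'E'
from look import *
a=cv2.imread('pics/w7s.png');g=cv2.cvtColor(a,cv2.COLOR_BGR2GRAY)[155:200,300:350]
c=cv2.HoughCircles(cv2.GaussianBlur(g,(3,3),0),cv2.HOUGH_GRADIENT,1,30,param1=100,param2=10,minRadius=7,maxRadius=16);print(c)
u,v,R=c[0,0];u+=300;v+=155
P=ray('wrist',[[u,v],[u-R,v],[u+R,v],[420,172],[386,172]],.012);print(P, np.linalg.norm(P[1]-P[2]))
n=P[0]
plan([n[0],n[1],.003],99.7)
E
```

```text
[[[23.5 19.5 10.6]]]
[[0.67588674 0.05825235 0.012     ]
 [0.68812235 0.06033066 0.012     ]
 [0.66365301 0.0561753  0.012     ]
 [0.56549902 0.03652372 0.012     ]
 [0.60449853 0.04312118 0.012     ]] 0.024819669084470697
t 21.7 p [0.6752 0.0603 0.1992] yaw -80.36 w 0.549 F [-0.09 -0.17 -0.33] j6 -9.1
shift cm [ 2.000e-01 -1.000e-02  1.962e+01] twist -0.06
```

Emit:
carry_out --steps '[[[0.2, 0, 4], 0], [[0.2, 0, 8], 0], [[0.2, 0, 12], 0], [[0.2, 0, 15], 0], [[0.2, 0, 17], 0], [[0.2, 0, 18.5], 0], [[0.2, 0, 19.3], 0], [[0.2, 0, 19.7], 0], [[0.2, 0, 19.7], 0], [[0.2, 0, 19.7], 0]]'

```text
time_s: 22.7
tcp_pos: [0.6766, 0.0585, 0.0035]
ee_rot: [[0.168, -0.986, 0.003], [-0.986, -0.168, 0.001], [0.0, -0.004, -1.0]]
wrist_force: [-0.1, 0.4, -0.3]
gripper_width: 0.552
```

Emit:
carry_out --steps '[[[0, 0, 0], 0], [[0, 0, 0], 0], [[0, 0, 0], 0], [[0, 0, 0], 0], [[0, 0, 0], 0], [[0, 0, 0], 0]]' --gripper -1

```text
time_s: 23.3
tcp_pos: [0.6767, 0.0585, 0.0038]
ee_rot: [[0.168, -0.986, 0.004], [-0.986, -0.168, 0.0], [0.0, -0.004, -1.0]]
wrist_force: [-1.4, -0.5, 2.5]
gripper_width: 0.274
```

Emit:
carry_out --steps '[[[0, 0, -1], 0], [[0, 0, -3], 0], [[0, 0, -6], 0], [[0, 0, -9], 0], [[0, 0, -11], 0], [[0, 0, -12], 0], [[0, 0, -12], 0], [[0, 0, -12], 0]]'

```text
time_s: 24.1
tcp_pos: [0.6755, 0.0584, 0.1228]
ee_rot: [[0.167, -0.986, 0.002], [-0.986, -0.167, 0.0], [-0.0, -0.002, -1.0]]
wrist_force: [-0.6, -0.4, -0.7]
gripper_width: 0.277
```

```bash
python3 - <<'E'
from look import *
plan([.402,-.331,.122],94.6)
print(r.sense()['joints'])
E
```

```text
t 24.1 p [0.6755 0.0584 0.1228] yaw -80.37 w 0.277 F [-0.57 -0.36 -0.74] j6 -8.9
shift cm [3.381e+01 3.348e+01 1.000e-02] twist 5.03
[ 1.85753245e+01  3.14251257e+01  1.02564405e+00  5.16319549e-03
 -5.94992412e+01 -8.94563153e+00]
```

The nut is held: the opening is 24 mm, still so after lifting. Now to the tray.

Emit:
carry_out --steps '[[[1.5, 1.5, 0], 0], [[4, 4, 0], 0.5], [[7, 7, 0], 1], [[10, 10, 0], 1.5], [[13, 13, 0], 2], [[16, 16, 0], 2.5], [[19, 19, 0], 3], [[22, 22, 0], 3.5], [[25, 25, 0], 4], [[28, 28, 0], 4.5], [[31, 31, 0], 5], [[33, 32.7, 0], 5], [[33.8, 33.5, 0], 5], [[33.8, 33.5, 0], 5], [[33.8, 33.5, 0], 5], [[33.8, 33.5, 0], 5]]'

```text
time_s: 25.7
tcp_pos: [0.4023, -0.33, 0.1218]
ee_rot: [[0.082, -0.997, 0.001], [-0.997, -0.082, 0.001], [-0.001, -0.001, -1.0]]
wrist_force: [0.0, 0.1, 0.5]
gripper_width: 0.274
```

```bash
python3 - <<'E'
from look import *
plan([.402,-.331,.009],94.6)
r.capture('side'); print([(np.round(d['centre'],4).tolist(),round(d['confidence'],2)) for d in r.place_of('side','tray')])
E
```

```text
t 25.7 p [ 0.4023 -0.33    0.1218] yaw -85.28 w 0.274 F [0.03 0.13 0.49] j6 26.3
shift cm [ 0.1   0.06 11.28] twist 0.12
[([0.3525, -0.0255, 0.0008], 0.97), ([0.4034, -0.3318, 0.0016], 0.96), ([0.4151, -0.5191, 0.0012], 0.54), ([0.4675, 0.3912, -0.0018], 0.16)]
```

Emit:
carry_out --steps '[[[0, 0, 2], 0], [[0, 0, 4], 0], [[0, 0, 6], 0], [[0, 0, 8], 0], [[0, 0, 9.5], 0], [[0, 0, 10.5], 0], [[0, 0, 11], 0], [[0, 0, 11.3], 0], [[0, 0, 11.3], 0], [[0, 0, 11.3], 0]]'

```text
time_s: 26.8
tcp_pos: [0.4031, -0.3302, 0.0096]
ee_rot: [[0.083, -0.997, 0.003], [-0.997, -0.083, 0.0], [0.0, -0.003, -1.0]]
wrist_force: [0.0, -0.8, -0.5]
gripper_width: 0.273
```

Emit:
carry_out --steps '[[[0, 0, 0], 0], [[0, 0, 0], 0], [[0, 0, 0], 0], [[0, 0, 0], 0], [[0, 0, 0], 0]]' --gripper -0.1

```text
time_s: 27.3
tcp_pos: [0.4031, -0.3302, 0.0097]
ee_rot: [[0.083, -0.997, 0.003], [-0.997, -0.083, -0.0], [0.0, -0.003, -1.0]]
wrist_force: [0.5, -0.2, 0.6]
gripper_width: 0.443
```

Emit:
carry_out --steps '[[[0, 0, -1], 0], [[0, 0, -3], 0], [[0, 0, -6], 0], [[0, 0, -10], 0], [[0, 0, -14], 0], [[0, 0, -18], 0], [[3, 0, -20], 0], [[6, 0, -20], 0], [[10, 0, -20], 0], [[14, 0, -20], 0], [[18, 0, -20], 0], [[20, 0, -20], 0], [[20, 0, -20], 0], [[20, 0, -20], 0]]'

```text
time_s: 28.7
tcp_pos: [0.4186, -0.5293, 0.2097]
ee_rot: [[0.082, -0.997, 0.003], [-0.997, -0.082, 0.001], [-0.0, -0.003, -1.0]]
wrist_force: [-0.1, 1.2, -0.2]
gripper_width: 0.451
```

```bash
python3 - <<'E'
from look import *
s=r.sense();print(s['time_s'],s['tcp_pos'],s['wrist_force'])
a=snap('top','top8');b=snap('side','side8')
for c in('top','side'):
    for t in('probe','probe_tip','reel','flux_bottle','screwdriver','riser'):
        print(c,t,[(np.round(d['centre'],3).tolist(),round(d['confidence'],2)) for d in r.place_of(c,t)][:1])
o=np.zeros((600,800,3),np.uint8);o[:300,:800]=cv2.resize(a[120:300,150:630,::-1],(800,300));o[300:,:800]=cv2.resize(b[110:290,180:660-20,::-1],(766,300)) if 0 else cv2.resize(b[110:290,160:640,::-1],(800,300))
cv2.imwrite('pics/crop8.png',o)
E
```

```text
28.7 [ 0.41859967 -0.52932408  0.20967956] [-0.10469136  1.23206052 -0.22128201]
top probe [([0.597, -0.137, -0.001], 0.68)]
top probe_tip [([0.568, 0.042, 0.005], 0.91)]
top reel [([0.738, -0.265, -0.0], 0.79)]
top flux_bottle [([0.632, -0.447, -0.0], 0.63)]
top screwdriver [([0.469, 0.386, 0.0], 0.88)]
top riser [([0.571, 0.194, -0.002], 0.55)]
side probe [([0.597, -0.142, -0.0], 0.62)]
side probe_tip [([0.564, 0.043, 0.002], 0.86)]
side reel [([0.739, -0.263, 0.0], 0.62)]
side flux_bottle []
side screwdriver [([0.469, 0.39, -0.002], 0.92)]
side riser [([0.569, 0.194, -0.001], 0.81)]
```

View pics/crop8.png

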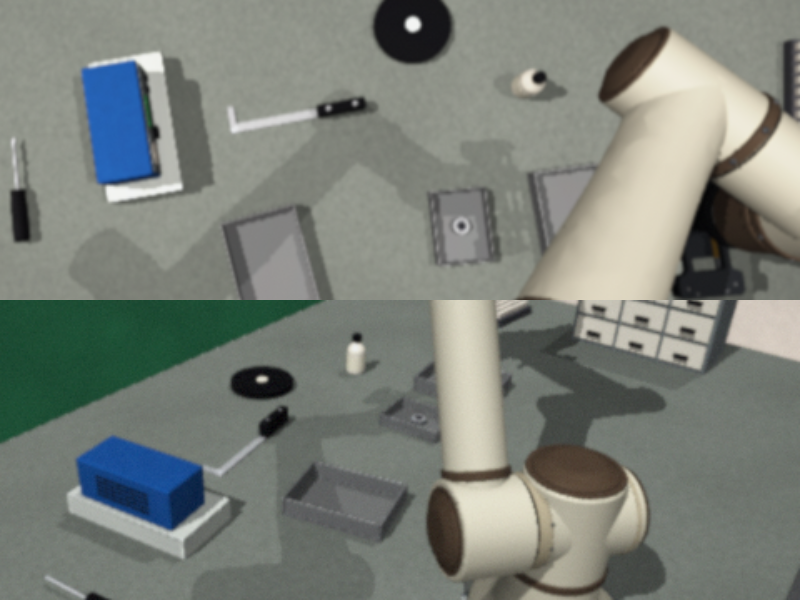

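The nut sits in the middle of the correct tray, at (461,226) in the top crop. The probe lies flat and clear of the riser, and the bystanders haven't moved.

```bash
python3 -c "
from station import r
print(r.finish_job(), r.sense()['time_s'])"
```

```text
the job is handed in; nothing more can be done
the job is handed in; nothing more can be done
```

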